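# Punch the cage card, then hold the spring clip gaping over its edge

### The arm

A 6-joint arm with a two-finger parallel gripper is mounted at the origin on the work surface. World frame = base frame: x ahead of the robot, y to its left, z up, the work surface at z = 0. Lengths are in m, angles in rad, forces in N, time in s.
With the tool pointing down it reaches from about 0.35 to 0.725 m from the base axis. Payload 6 kg.
Tool frame: the origin (TCP) lies midway between the tips of the shut fingers; the grasp point (between the pads) lies 19 mm behind it; z points along the fingers, y is the line along which they close (so a half turn about z gives the same grasp; the last joint's range is limited). The gripper opens to 85 mm and grips with 20 to 120 N. Pads are 22 mm wide; open, the fingers measure 114 mm over their backs; the gripper's body (76 mm by 85 mm) begins 54 mm behind the grasp point. The pads swing forward as they close: fully open they stand 13 mm farther back than shut.
Start: joints at [1.519, 0.04, 0.085, 0, -1.615, -0.334], TCP at [0.226, 0.556, 0.231] pointing down, gripper open.
Joint ranges: [-2.56, 2.56], [-1.29, 2.01], [-1.08, 1.49], [-3.29, 1.98], [-2.81, -0.18], [-2.99, 2.99]. Speed limits (rad/s): [2.57, 2.57, 3.01, 3.14, 3.14, 3.14].

### API

Orientations are given as a unit quaternion [x, y, z, w].
In Python, from workcell import bot gives the robot as it stands.
- The arm moves only by the tool drive_tool, never from a script. Its argument "deltas" is a list of rows, each a list of 5 numbers: the shift along the tool's x, y, z in mm, then the turn about the tool's z in degrees, then the finger opening in mm, from 0 to 85.4. In form: [[tx, ty, tz, turn, claw], ...]. A call has 1 to 10 rows; each row is the pose to reach, as a shift and turn from the pose commanded when the call began, along the tool's axes at that moment; what a row does not reach only later rows make up. A row lasts 1/12 s, in which the tool goes at most 41.7 mm and 7.16 degrees, less where a joint would pass 70% of its speed; a pose out of reach is approached as far as the arm can. A call with a gripper value outside its range is refused whole. The fingers move at their own pace and stop on an object; "grip_force" is the grip in N (left out, the last holds). Time passes only in rows, so rows that repeat a pose let the fingers close. It gives the time, the measured TCP pose, the force, the opening and the grip force at its end, in the units of the state.
- bot.get_state(): the state, without advancing time (a new reading comes with each control period).
- bot.read_camera(name): name is "scene" or "side" or "wrist"; returns the picture (420x560x3 uint8, red, green, blue); there is no depth.
- bot.camera_params(name): a dict with "fx", "fy", "cx", "cy" (pixels), "k1" (the pictures are not rectified: a ray, as slopes to the right and down, at radius r is drawn at 1 + k1 r^2 times it, then the intrinsics apply), "R" (3x3) and "t" (3): a world point X has camera coordinates R X + t. Camera axes: x right, y down, z forward; pixel columns grow to the right and rows downward; lengths in m; the calibration is good to about 2 mm. A picture is of the moment at which its call begins: read the wrist's pose just before it. camera_params takes no time and is no camera call; for the wrist camera it gives the pose at the moment of the call.
- bot.sign_off(): hands the job in; it is judged then, once.
Trained networks look in the newest picture that a camera, given by its name, has taken for a name from the list of things; names that differ only in an ending like _2 or _b are one class to them, and where a whole thing is asked for, a point or a joint stands for the part that bears it (a point fixed in the world has none). Each returns a list of dicts, best first, with "conf" (0 to 1); they miss things now and then, are a little off and sometimes report something else, mostly with a low value. They report only what shows in the picture. A call takes as long as a camera call.
- bot.find_in(camera, thing): "xyz" ([x, y, z] in m, in world coordinates, good to about 4 mm: the middle of the surface that is visible of it).
- bot.landmark_of(camera, thing): "xyz" ([x, y, z] in m, in world coordinates, good to about 4 mm: a listed point, or the origin of a listed thing).
The state is a dict: "time": time; "joint_pos": joint angles; "dq": joint speeds; "effort": joint torques, N m; "eef_pos": TCP position; "orientation": TCP orientation; "wrist_force": force on the tool from outside, world axes, zero at the start; "torque": the same for the moment, N m; "opening": finger opening in m; "grasp_force": force on a finger pad.
Only numpy, scipy, OpenCV 4.12 (cv2) and the standard library are available. Lean on these libraries where they do the work, as an engineer would, in place of code of your own. Each camera call takes 0.05 s, during which the arm holds its last target. There are 200 camera calls.

### The job

Punch the record card standing in the blue card punch: pull the red-gripped lever all the way down, then ease it back up slowly to its stop, never letting it spring up. Then take the orange spring clip off its rest by its handles, squeeze it wide open and bring it down squarely over the middle of the card's top edge, one jaw each side with the tips about 15 mm below the edge and not touching card or punch, so a colleague can slip a lab note in. Finish holding it there, gaping; leave the other things on the table where they are.

Things in the scene. Friction and masses are not known exactly. Their poses are not given: they have to be found in the camera images.
- punch: Fixed card punch, blue base 160 (x) x 200 (y) mm, white upper part, top 90 mm above the table; origin under its centre, z up. Its x axis is the card's normal and points away from the lever grip's end, its y axis points to the side that carries the lever. The lever and the card are part of it.
- card_top (a point): Middle of the top edge of the white card with a yellow band that stands rigidly upright in the punch: 110 mm wide (along this frame's y), 3 mm thick (along its x), 85 mm of it above the punch, its top edge 175 mm above the table. Axes as the punch's, z up.
- punch_lever (a joint): Angle of the lever about its level pivot: 0 at the top stop where its spring holds it, 0.75 rad at the bottom stop. Grows as the grip goes down. At the grip the spring takes about 6 N to start and 10 N at the bottom; let go, it snaps back. Ease it up slower than 1.5 rad/s (about 0.24 m/s at the grip).
- lever_grip (a point): Centre of the lever's red grip, 18 mm thick, 62 mm long, level along the punch's y axis, clear of the punch's side; moves with the lever on a circle of radius 160 mm about lever_pivot, 165 mm high when up, 51 mm when down. It can be pushed down from above with closed fingers, or pinched.
- lever_pivot (a point): Point on the lever's pivot axis level with the grip's middle along that axis, fixed, 75 mm above the table, on the punch's +x side of the grip. The line from here to the grip starts 0.6 rad above level and ends 0.15 rad below.
- clip: Loose orange spring clip like a big clothes peg, 60 g, in its rest: jaws down (36 mm wide along y, ends 40 mm below the pivot), splayed handles up. Origin at the pivot, 60 mm above the table; y along the pivot pin, x across the jaws (this is the -x half: it tilts by half the opening). Black lugs to y = +-34 mm rest in the fork. It slides about 4 mm in the fingers as it opens.
- clip_half (a joint): Opening angle of the clip: 0 shut (tips touching), 0.6 rad wide open against its stop (tips about 22 mm apart). Squeezing the handles together opens it; about 8 N on the handles starts it and 13 N holds it fully open; 25 N is plenty.
- clip_handle_a (a point): Middle of the rounded bar (8 mm thick, 36 mm long along the clip's y) at the top of the clip's -x handle, 35 mm above the pivot. The handles measure 56 mm over their outsides when shut, 33 mm when wide open. Pinch both bars between the fingers from above, closing along the clip's x.
- clip_handle_b (a point): The same on the +x handle.
- clip_tip_a (a point): Inner face of the -x jaw, 3 mm above its lower end.
- clip_tip_b (a point): Inner face of the +x jaw, 3 mm above its lower end.
- clip_rest: Fixed clip rest: white base 90 x 100 x 12 mm, two aluminium posts 60 mm tall at y = +-28 mm (16 mm wide along y, 22 mm along x) whose shallow notches carry the clip's lugs; origin under its centre, axes as the shut clip's. The clip opens freely in it and is lifted straight up.
- swab_jar: Bystander, leave alone: clear jar with a blue lid, 60 mm across, 85 mm tall; origin at the centre of its underside.
- bulb: Bystander, leave alone: red rubber bulb syringe standing on its base, 58 mm across, 85 mm tall; origin at the centre of its underside.
- bowl: Bystander, leave alone: shallow steel bowl, 120 mm across, 45 mm tall; origin at the centre of its underside.
- tube_rack: Bystander, leave alone: white tube rack 60 x 120 mm with red and blue capped tubes, 84 mm tall; origin at the centre of its underside.
- tape_roll: Bystander, leave alone: white roll of tape lying flat, 80 mm across, 25 mm tall; origin at the centre of its underside.
- spray: Bystander, leave alone: white bottle with a green cap, 60 mm across, 150 mm tall; origin at the centre of its underside.
- slide_box: Bystander, leave alone: green slide box 60 x 90 x 35 mm; origin at the centre of its underside.

How it is judged:
On the way, in this order (a step that is already met when the one before it is completed fails the run):
1. the lever is pulled all the way down (within 0.07 rad of its stop) while the clip is still on its rest (value of joint punch_lever above 0.68 rad and distance of clip from where it was at the start of the episode below 0.02 m), for 0.1 s.
2. the lever is back up at its stop (value of joint punch_lever below 0.04 rad), for 0.2 s.
3. the clip is squeezed open, off its rest (value of joint clip_half above 0.35 rad and height (world z) of clip above 0.09 m and contact force between clip and the fingers above 2 N), for 0.2 s.
At the end, for the whole second after the job is handed in: Fingers hold the clip open over 0.35 rad, at rest, touching no card, punch or rest; one tip each side of the card, 2 mm off its faces, 7 to 25 mm below its top edge, within 25 mm of its middle, clip in line within 0.25 rad; lever up within 0.04 rad; bystanders moved under 30 mm (value of joint clip_half above 0.35 rad and ((x of clip_tip_a in the frame of card_top below -0.0035 m and x of clip_tip_b in the frame of card_top above 0.0035 m) or (x of clip_tip_b in the frame of card_top below -0.0035 m and x of clip_tip_a in the frame of card_top above 0.0035 m)) and z of clip_tip_a in the frame of card_top between -0.025 and -0.007 m and y of clip_tip_a in the frame of card_top between -0.025 and 0.025 m and z of clip_tip_b in the frame of card_top between -0.025 and -0.007 m and y of clip_tip_b in the frame of card_top between -0.025 and 0.025 m and angle between the y axis of clip and the y axis of card_top, either way round below 0.25 rad and contact force between clip and the fingers above 2 N and contact force between clip and punch below 0.3 N and contact force between clip and clip_rest below 0.3 N and linear speed of clip below 0.03 m/s and value of joint punch_lever below 0.04 rad and distance of each of swab_jar, bulb, bowl, tube_rack, tape_roll, spray, slide_box from where it was at the start of the episode below 0.03 m); the arm keeps its last pose, push and grip.
It fails at once if the lever springs back faster than 1.5 rad/s (velocity of joint punch_lever below -1.5 rad/s).
It fails at once if the clip is pressed against the card or the punch with more than 6 N (contact force between clip and punch above 6 N).
It fails at once if a bystander is moved 40 mm or more (distance of any of swab_jar, bulb, bowl, tube_rack, tape_roll, spray, slide_box from where it was at the start of the episode above 0.04 m).
It also fails if it takes over 58 s, if anything falls off the work surface, if the arm or the gripper's body presses on something with over 40 N, if the wrist force passes 120 N, or if a joint passes its speed limit or range.

## Working session

There is one attempt and no reset: what is moved stays moved. The work goes in short steps, Python scripts to look and compute and a tool call to move; the robot and the scene stay as the last step left them, time stands still between calls to the robot, and variables do not carry over. Pictures are saved under pics/ and viewed, at most 12 in all, crops included, and the job is handed in when it is done.

Besides the shell and the picture viewer there is one more tool, called as name(argument=value, ...), one argument or row to a line, values as JSON. drive_tool: Moves the arm, as the interface text tells. Its arguments: {"type":"object","properties":{"deltas":{"type":"array","items":{"type":"array","items":{"type":"number"}}},"grip_force":{"type":"number"}},"required":["deltas"]}

```bash
mkdir -p pics; cat > h.py <<'E'
import numpy as np, cv2
from workcell import bot
from scipy.spatial.transform import Rotation as R
np.set_printoptions(precision=4,suppress=True)
def lm(c,n,k=1,f=None):
    r=(f or bot.landmark_of)(c,n)
    for d in r[:k]: print(c,n,np.round(d['xyz'],4),round(d['conf'],2))
    if not r: print(c,n,'none')
    return r
def pic(c,n):
    im=bot.read_camera(c); cv2.imwrite(f'pics/{n}.png',im[:,:,::-1]); return im
def st():
    s=bot.get_state(); print(s['time'],s['eef_pos'],s['orientation'],s['wrist_force'],s['opening'],s['grasp_force']); return s
def tool(p,s=None):
    s=s or bot.get_state(); M=R.from_quat(s['orientation']).as_matrix()
    return 1000*M.T@(np.array(p)-s['eef_pos'])
E
python3 - <<'E'
from h import *
s=st(); print(R.from_quat(s['orientation']).as_matrix())
a=pic('scene','s1');b=pic('side','d1')
cv2.imwrite('pics/both.png',cv2.resize(np.vstack([a,b]),(800*560//800,600))[:,:,::-1])
for c in ('scene','side'):
  for n in ['punch','card_top','lever_grip','lever_pivot','clip','clip_handle_a','clip_rest']: lm(c,n,2)
E
```

```text
0.0 [0.2256 0.5556 0.2303] [ 0.9815 -0.1917 -0.0001  0.0009] [-0.0793  0.4477 -0.1554] 0.0854748511708686 0.0
[[ 0.9265 -0.3763 -0.0006]
 [-0.3763 -0.9265 -0.0017]
 [ 0.0001  0.0018 -1.    ]]
scene punch [ 0.631   0.115  -0.0003] 0.84
scene card_top [0.6581 0.1177 0.1748] 0.76
scene lever_grip [0.5208 0.2588 0.1659] 0.61
scene lever_pivot [0.6285 0.1146 0.0007] 0.65
scene clip [ 0.5208 -0.2317  0.0601] 0.86
scene clip_handle_a [ 0.4988 -0.2247  0.0951] 0.75
scene clip_handle_a [ 0.5408 -0.237   0.0917] 0.53
scene clip_rest [ 0.5216 -0.2318 -0.0019] 0.65
side punch [0.6315 0.1167 0.0005] 0.66
side punch [ 0.5188 -0.2321  0.0625] 0.32
side card_top [0.6591 0.1178 0.1754] 0.59
side lever_grip [ 0.3741  0.0712 -0.0061] 0.71
side lever_grip [0.52   0.2591 0.1681] 0.64
side lever_pivot [ 0.5447 -0.2335  0.0906] 0.34
side clip [ 0.522  -0.2295  0.058 ] 0.54
side clip_handle_a [ 0.501  -0.2233  0.0928] 0.64
side clip_handle_a [ 0.5437 -0.2342  0.0907] 0.54
side clip_rest [ 0.5177 -0.231  -0.0018] 0.9
```

View pics/s1.png

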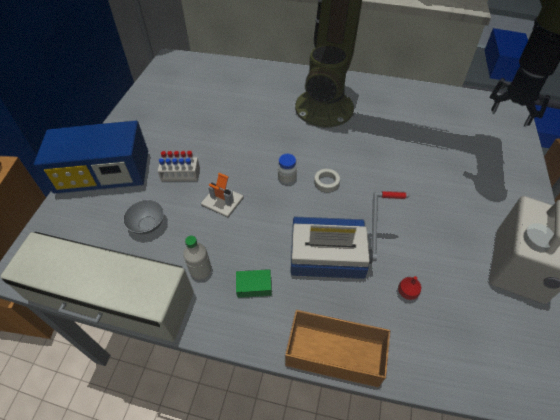

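View pics/d1.png

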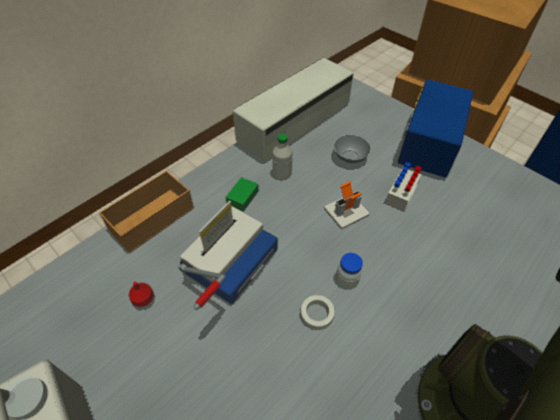

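The scene view shows the punch at (330,247) with its red grip at (395,195), and the clip on its rest at (222,190). The side view agrees: punch (228,250), clip (347,197). Next I'll get the punch's yaw from a zoomed crop.

```bash
python3 - <<'E'
import cv2,numpy as np
a=cv2.imread('pics/s1.png')[180:285,280:420]; b=cv2.imread('pics/d1.png')[195:310,170:290]
a=cv2.resize(a,None,fx=4,fy=4,interpolation=cv2.INTER_CUBIC)
cv2.imwrite('pics/c1.png',a)
E
```

```text
(no output)
```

View pics/c1.png

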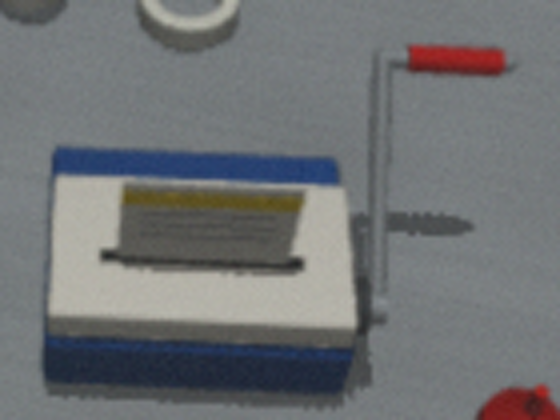

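The crop shows the card's top edge from (124,184) to (304,193), the grip axis from (409,58) to (504,62), and the pivot boss near (378,310). I'll intersect these rays with the known heights.

```bash
cat >> h.py <<'E'
def ray(c,uv,z,P=None):
    P=P or bot.camera_params(c); x=(uv[0]-P['cx'])/P['fx']; y=(uv[1]-P['cy'])/P['fy']
    rd=np.hypot(x,y); r=rd
    for _ in range(30): r=rd/(1+P['k1']*r*r)
    k=r/rd if rd else 1; Rm=np.array(P['R']); d=Rm.T@[x*k,y*k,1]; o=-Rm.T@np.array(P['t'])
    return o+d*(z-o[2])/d[2]
E
python3 - <<'E'
from h import *
q=lambda u,v,z: ray('scene',(280+(u+.5)/4-.5,180+(v+.5)/4-.5),z)
for n,a,b,z in [('card',(124,184),(304,193),.175),('grip',(409,58),(504,62),.165),('piv',(372,310),(385,310),.075)]:
    A,B=q(*a,z),q(*b,z); d=B-A; print(n,A,B,(A+B)/2,np.linalg.norm(d),'yaw',np.arctan2(-d[0],d[1]))
for p in [(.501,-.224,.093),(.542,-.2355,.092)]: print(tool(p))
E
```

```text
card [0.6711 0.0678 0.175 ] [0.653  0.1738 0.175 ] [0.6621 0.1208 0.175 ] 0.10751460118502998 yaw 0.16832820861074155
grip [0.5246 0.2279 0.165 ] [0.5138 0.2887 0.165 ] [0.5192 0.2583 0.165 ] 0.06167843389753244 yaw 0.1763674118667627
piv [0.6615 0.2326 0.075 ] [0.6597 0.2408 0.075 ] [0.6606 0.2367 0.075 ] 0.008361673957582985 yaw 0.22517439471321188
[548.4802 618.9529 138.3533]
[590.7939 614.1782 139.3545]
```

```bash
python3 - <<'E'
from h import *
print(tool((.518,.2585,.235)))
E
```

```text
[382.6595 165.538   -3.6946]
```

drive_tool(
  deltas=[
    [38,16,0,6,40],
    [76,33,0,12,0],
    [115,50,0,18,0],
    [153,66,0,24,0],
    [191,83,0,30,0],
    [230,99,0,36,0],
    [268,116,0,42,0],
    [306,132,0,48,0],
    [344,149,-3,53.5,0],
    [383,165.5,-4,58.3,0],
  ],
  grip_force=30,
)

```text
time: 1.63
eef_pos: [0.5186, 0.2575, 0.2359]
orientation: [0.762, -0.647, 0.0, -0.0]
wrist_force: [0.1, 2.6, 0.6]
opening: -0.0002
grasp_force: 0.0
```

```bash
python3 - <<'E'
from h import *
s=st(); print(R.from_quat(s['orientation']).as_matrix(),s['joint_pos'])
lm('wrist','lever_grip'); lm('wrist','card_top'); pic('wrist','w1')
print(tool((.5192,.2583,.174)))
E
```

```text
1.6333 [0.5186 0.2575 0.2359] [ 0.7623 -0.6473  0.0001 -0.0004] [0.0865 2.6482 0.5965] -0.00018641996367059211 0.0
[[ 0.1621 -0.9868  0.0008]
 [-0.9868 -0.1621  0.0005]
 [-0.0003 -0.0009 -1.    ]] [ 0.8072 -0.0158  0.0367  0.0002 -1.6224 -0.6444]Traceback (most recent call last):
  File "<stdin>", line 3, in <module>
  File "h.py", line 6, in lm
    r=(f or bot.landmark_of)(c,n)
ValueError: no camera of that name has taken a picture
```

```bash
python3 - <<'E'
from h import *
pic('wrist','w1')
lm('wrist','lever_grip'); lm('wrist','card_top')
print(tool((.5192,.2583,.174)),tool((.4935,.254,.060)))
E
```

```text
wrist lever_grip [0.5205 0.2601 0.1672] 0.78
wrist card_top none
[-1.4218 -0.3632 61.0156] [ -1.398   25.6553 175.0244]
```

View pics/w1.png

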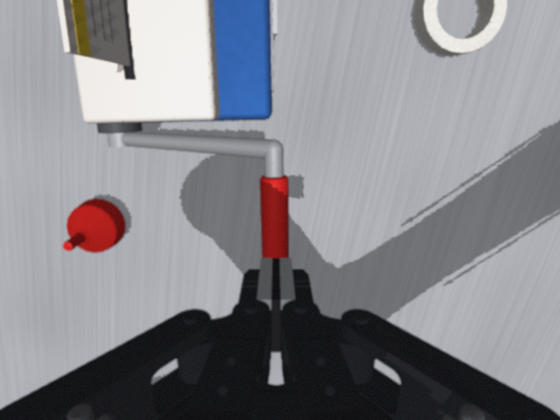

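The wrist view shows the grip from (273,178) to (273,258), in line with the shut fingers. I'll push it down along its arc.

drive_tool(
  deltas=[
    [-2,0,25,0,0],
    [-2,0,50,0,0],
    [-2,1,62,0,0],
    [-2,6,71,0,0],
    [-2,12,82,0,0],
    [-2,16.5,92,0,0],
    [-2,21,104,0,0],
    [-2,24,116,0,0],
    [-2,26,127,0,0],
    [-2,27,138,0,0],
  ],
)

```text
time: 2.62
eef_pos: [0.4897, 0.2574, 0.0988]
orientation: [0.765, -0.645, 0.0, -0.0]
wrist_force: [-6.4, -1.8, 8.1]
opening: 0.0
grasp_force: 4.1
```

drive_tool(
  deltas=[
    [0,0.5,8,0,0],
    [0,1,16,0,0],
    [0,0,24,0,0],
    [0,0,32,0,0],
    [0,0,38,0,0],
    [0,0,40,0,0],
    [0,0,40,0,0],
  ],
)

```text
time: 3.2
eef_pos: [0.4906, 0.2577, 0.06]
orientation: [0.765, -0.645, 0.001, -0.001]
wrist_force: [-3.7, -1.5, 8.9]
opening: -0.0002
grasp_force: 4.6
```

```bash
python3 - <<'E'
from h import *
st()
pic('side','d2');pic('wrist','w2')
lm('side','lever_grip',2);lm('wrist','lever_grip',2)
a=cv2.imread('pics/d2.png');b=cv2.imread('pics/w2.png')
cv2.imwrite('pics/c2.png',np.hstack([cv2.resize(a[180:350,130:290],(400,425)),cv2.resize(b,(400,425))]))
E
```

```text
3.2 [0.4906 0.2577 0.06  ] [ 0.7646 -0.6445  0.0008 -0.0008] [-3.7288 -1.5185  8.917 ] -0.00016138286098089114 4.58256259560585
side lever_grip none
wrist lever_grip [0.4939 0.253  0.0504] 0.98
```

View pics/c2.png

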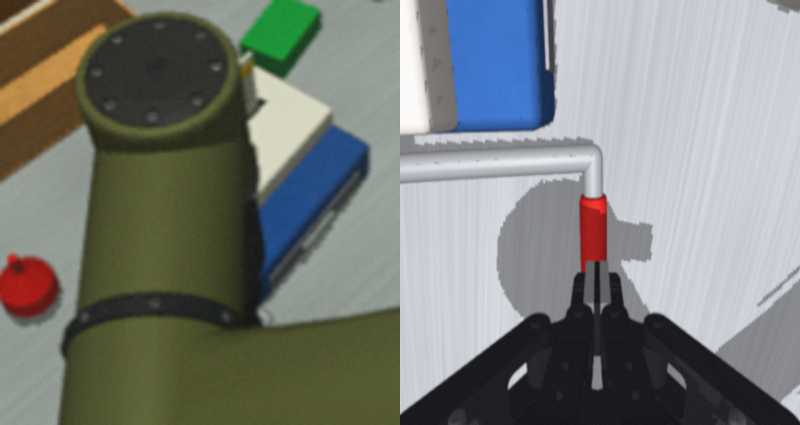

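The wrist half shows the grip under the fingers at about (593,235), near the bottom. The network gives z=0.050. I'll press a little more to be sure of the stop.

drive_tool(
  deltas=[
    [0,0,2,0,0],
    [0,0,4,0,0],
    [0,0,5,0,0],
    [0,0,5,0,0],
  ],
)

```text
time: 3.73
eef_pos: [0.491, 0.2578, 0.059]
orientation: [0.765, -0.644, 0.001, -0.002]
wrist_force: [-15.8, -6.0, 29.0]
opening: -0.0
grasp_force: 14.9
```

drive_tool(
  deltas=[
    [0,0,-5,0,0],
    [0,0.5,-11,0,0],
    [0,1,-17,0,0],
    [0,1.5,-23,0,0],
    [0,1.5,-29,0,0],
    [0,1.5,-35,0,0],
    [0,1,-41,0,0],
    [0,0.5,-47,0,0],
    [0,0,-53,0,0],
    [0,-1,-59,0,0],
  ],
)

```text
time: 4.57
eef_pos: [0.4931, 0.2584, 0.1148]
orientation: [0.764, -0.645, 0.002, -0.003]
wrist_force: [3.8, 0.1, 5.4]
opening: -0.0002
grasp_force: 2.6
```

drive_tool(
  deltas=[
    [0,-2,-6,0,0],
    [0,-3.5,-12,0,0],
    [0,-5.5,-18,0,0],
    [0,-7.5,-24,0,0],
    [0,-9.5,-30,0,0],
    [0,-12,-36,0,0],
    [0,-15,-42,0,0],
    [0,-18,-48,0,0],
    [0,-21,-53,0,0],
    [0,-23,-57,0,0],
  ],
)

```text
time: 5.4
eef_pos: [0.5145, 0.2607, 0.1686]
orientation: [0.764, -0.646, 0.0, 0.0]
wrist_force: [2.4, 1.7, 2.9]
opening: 0.0001
grasp_force: 1.7
```

drive_tool(
  deltas=[
    [0,-1,-3,0,0],
    [0,-2,-6,0,0],
    [0,-2,-9,0,0],
    [0,-2,-12,0,0],
    [0,-2,-15,0,0],
    [0,-2,-22,0,0],
    [0,-2,-40,0,0],
    [0,-2,-70,0,0],
    [0,-2,-80,0,0],
  ],
)

```text
time: 6.15
eef_pos: [0.5169, 0.261, 0.2528]
orientation: [0.764, -0.646, 0.001, -0.002]
wrist_force: [-0.2, 0.1, 2.2]
opening: -0.0001
grasp_force: 0.0
```

```bash
python3 - <<'E'
from h import *
st(); pic('wrist','w3');pic('scene','s3')
lm('wrist','lever_grip');lm('scene','clip');lm('scene','clip_handle_a',2)
M=R.from_quat(bot.get_state()['orientation']).as_matrix(); print(M[:,1])
print(tool((.5215,-.230,.200)))
E
```

```text
6.15 [0.5169 0.261  0.2528] [ 0.7638 -0.6455  0.0011 -0.0019] [-0.1752  0.1363  2.2293] -0.00013547557875575087 0.0
wrist lever_grip [0.5163 0.2575 0.1669] 0.91
scene clip [ 0.5216 -0.23    0.0605] 0.77
scene clip_handle_a [ 0.4981 -0.2258  0.097 ] 0.81
scene clip_handle_a [ 0.5202 -0.2316  0.0217] 0.54
[-0.986  -0.1668  0.0017]
[485.1045  76.164   47.5264]
```

drive_tool(
  deltas=[
    [40,6,0,3,85],
    [80,13,0,6,85],
    [121,19,0,9,85],
    [162,25,0,12,85],
    [202,32,0,15,85],
    [243,38,0,18,85],
    [283,44,0,20,85],
    [323,51,0,22,85],
    [364,57,0,24,85],
    [404,63,0,25,85],
  ],
)

```text
time: 7.23
eef_pos: [0.5205, -0.1497, 0.2472]
orientation: [-0.605, 0.796, 0.001, -0.001]
wrist_force: [0.2, 0.0, 0.1]
opening: 0.0847
grasp_force: 0.0
```

```bash
python3 - <<'E'
from h import *
st(); pic('wrist','w4')
lm('wrist','clip');lm('wrist','clip_handle_a',2); lm('wrist','clip_rest')
print(tool((.5215,-.230,.225)))
E
```

```text
7.2333 [ 0.5205 -0.1497  0.2472] [-0.6054  0.796   0.0005 -0.0006] [0.1824 0.0257 0.1499] 0.08473601788903401 0.0
wrist clip [ 0.5221 -0.2281  0.0607] 0.83
wrist clip_handle_a [ 0.5402 -0.2381  0.0939] 0.79
wrist clip_handle_a [ 0.4992 -0.2255  0.0939] 0.63
wrist clip_rest none
[ 77.9954 -22.557   21.7871]
```

View pics/w4.png

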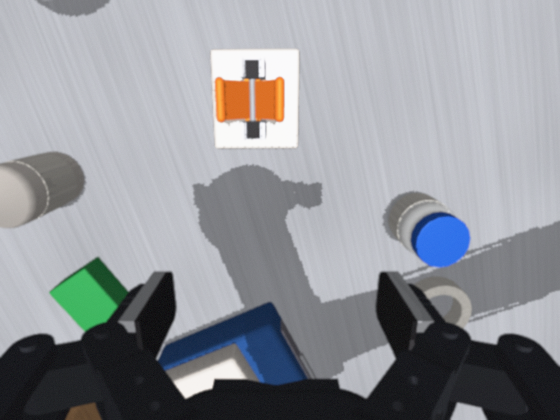

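The wrist view shows the handle bars upright at (221,99) and (280,99), so the yaw is aligned; the lugs are at (252,68) and (252,130).

```bash
python3 - <<'E'
from h import *
a=ray('wrist',(221,99),.097);b=ray('wrist',(280,100),.097); print(a,b,(a+b)/2,np.linalg.norm(a-b),tool((a+b)/2))
M=R.from_quat(bot.get_state()['orientation']).as_matrix(); d=b-a; print(M.T@d)
print(tool((.5205,-.2305,.074)))
E
```

```text
[ 0.5417 -0.2348  0.097 ] [ 0.4965 -0.2213  0.097 ] [ 0.5191 -0.2281  0.097 ] 0.047136859955174096 [ 76.7143 -20.0704 149.7931]
[-0.0009  0.0471  0.0001]
[ 78.6713 -22.1056 172.789 ]
```

drive_tool(
  deltas=[
    [30,-8,5,0,85],
    [62,-17,20,0,85],
    [77,-21,50,0,85],
    [77.5,-21,80,0,85],
    [77.5,-21,110,0,85],
    [77.5,-21,135,0,85],
    [77.5,-21,155,0,85],
    [77.5,-21,168,0,85],
    [77.5,-21,173,0,85],
    [77.5,-21,173,0,85],
  ],
)

```text
time: 8.27
eef_pos: [0.5207, -0.2272, 0.0742]
orientation: [-0.607, 0.795, 0.001, -0.001]
wrist_force: [0.0, 0.5, 1.1]
opening: 0.085
grasp_force: 0.0
```

drive_tool(
  deltas=[
    [0,0,0,0,60],
    [0,0,0,0,50],
    [0,0,0,0,45],
    [0,0,0,0,40],
    [0,0,0,0,35],
    [0,0,0,0,28],
    [0,0,0,0,28],
    [0,0,0,0,28],
    [0,0,0,0,28],
    [0,0,0,0,28],
  ],
  grip_force=25,
)

```text
time: 9.1
eef_pos: [0.528, -0.2302, 0.0865]
orientation: [-0.607, 0.795, -0.009, 0.006]
wrist_force: [3.6, 2.3, 26.8]
opening: 0.0318
grasp_force: 24.0
```

```bash
python3 - <<'E'
from h import *
st(); pic('wrist','w5');pic('scene','s5')
a=cv2.imread('pics/w5.png');b=cv2.imread('pics/s5.png')
cv2.imwrite('pics/c5.png',np.hstack([cv2.resize(a,(400,400)),cv2.resize(b[140:240,170:270],(400,400))]))
lm('scene','clip')
E
```

```text
9.1 [ 0.528  -0.2302  0.0865] [-0.6068  0.7948 -0.0089  0.0057] [ 3.6136  2.3053 26.7998] 0.03176741829002878 24.002607464790344
scene clip [ 0.6569 -0.4189  0.0053] 0.72
```

View pics/c5.png

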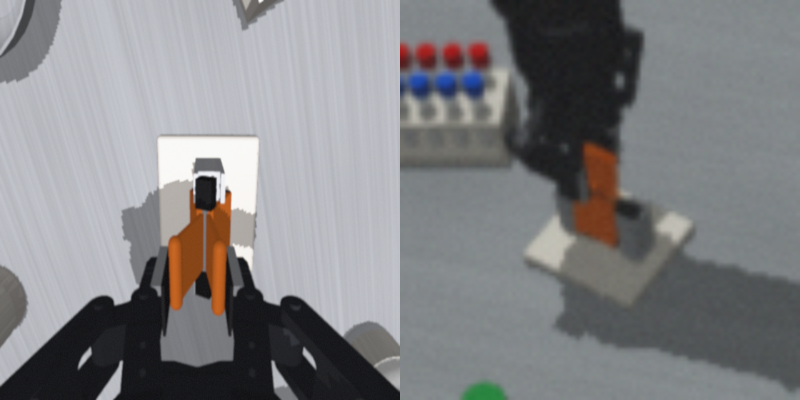

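The left half shows the clip squeezed between the pads with its bars at about (178,275) and (218,275). The right half shows it still in the fork. The opening of 32 mm means it is fully open. The upward force of 27 N is from the pads swinging forward, so I'll lift gently and re-check.

drive_tool(
  deltas=[
    [0,0,-6,0,28],
    [0,0,-12,0,28],
    [0,0,-18,0,28],
    [0,0,-28,0,28],
    [0,0,-45,0,28],
    [0,0,-70,0,28],
    [0,0,-100,0,28],
    [0,0,-130,0,28],
    [0,0,-160,0,28],
    [0,0,-175,0,28],
  ],
)

```text
time: 10.08
eef_pos: [0.5213, -0.2287, 0.2549]
orientation: [-0.606, 0.796, -0.002, 0.001]
wrist_force: [-0.3, -0.4, -0.3]
opening: 0.0315
grasp_force: 24.9
```

```bash
python3 - <<'E'
from h import *
st(); pic('scene','s6');pic('side','d6');pic('wrist','w6')
a=cv2.imread('pics/w6.png')
from workcell import bot
for c in ('scene','side','wrist'):
  for n in ('clip','clip_tip_a','clip_handle_a'): lm(c,n,2)
def crop(n,c):
    P=bot.camera_params(c); X=np.array(P['R'])@bot.get_state()['eef_pos']+P['t']; u=int(P['fx']*X[0]/X[2]+P['cx']);v=int(P['fy']*X[1]/X[2]+P['cy'])
    print(c,u,v); im=cv2.imread(n); u=min(max(u,35),524);v=min(max(v,35),384)
    return cv2.resize(im[v-35:v+35,u-35:u+35],(266,400),interpolation=cv2.INTER_CUBIC) if 0 else cv2.resize(im[v-35:v+35,u-35:u+35],(266,266),interpolation=cv2.INTER_CUBIC)
cv2.imwrite('pics/c6.png',np.hstack([crop('pics/s6.png','scene'),crop('pics/d6.png','side'),cv2.resize(a[140:,140:420],(266,266))]))
E
```

```text
10.0833 [ 0.5213 -0.2287  0.2549] [-0.6058  0.7956 -0.0019  0.0009] [-0.3409 -0.3642 -0.2658] 0.03149734263796571 24.868406653404236
scene clip [ 0.5132 -0.2286  0.2309] 0.87
scene clip [ 0.6546 -0.4228  0.0061] 0.56
scene clip_tip_a [ 0.4981 -0.2247  0.1971] 0.78
scene clip_tip_a [ 0.5187 -0.2298  0.194 ] 0.57
scene clip_handle_a [ 0.5354 -0.2358  0.2643] 0.63
scene clip_handle_a [0.5222 0.261  0.1662] 0.6
side clip [ 0.5158 -0.2282  0.2317] 0.74
side clip [0.6326 0.1166 0.0023] 0.67
side clip_tip_a [ 0.4958 -0.228   0.1986] 0.88
side clip_tip_a [ 0.5164 -0.2317  0.1949] 0.68
side clip_handle_a [ 0.5135 -0.224   0.2719] 0.84
side clip_handle_a [ 0.5328 -0.2347  0.2687] 0.67
wrist clip [ 0.519  -0.2285  0.2294] 0.77
wrist clip_tip_a [ 0.5203 -0.2343  0.1902] 0.83
wrist clip_tip_a [ 0.4955 -0.2226  0.1976] 0.69
wrist clip_handle_a [ 0.5102 -0.2276  0.2689] 0.94
wrist clip_handle_a [ 0.5306 -0.2342  0.2662] 0.91
scene 210 141
side 359 146
```

View pics/c6.png

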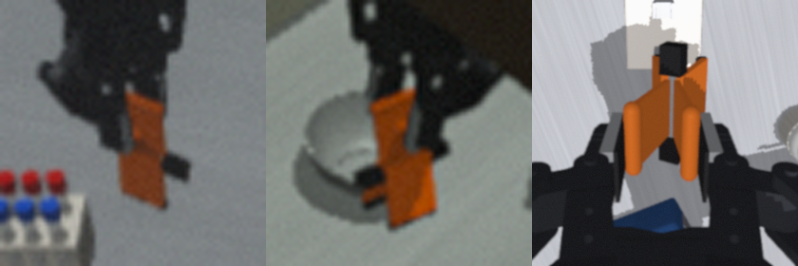

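The three crops show the clip open and held, tilted about 10° in the jaw plane. The tip midpoint is about 14 mm toward -x from the TCP and 59 mm below it. That tilt is tolerable if I centre on the tips.

```bash
python3 - <<'E'
from h import *
off=tool((.5075,-.2285,.1955)); print('off',off)
h=np.radians(189.7); y=np.array([np.cos(h),np.sin(h),0]); x=np.array([y[1],-y[0],0])*1.0
s=bot.get_state(); M=R.from_quat(s['orientation']).as_matrix(); print(M[:,:2].T, x,y)
x=np.cross(y,[0,0,-1]); 
T=np.array([.660,.119,0])-(x*off[0]+y*off[1])/1000; T[2]=.285; print(x,T,tool(T))
E
```

```text
off [ 3.9629 12.7583 54.3341]
[[-0.2657 -0.9641  0.0003]
 [-0.9641  0.2657  0.0008]] [-0.1685  0.9857  0.    ] [-0.9857 -0.1685  0.    ]
[ 0.1685 -0.9857  0.    ] [0.6719 0.1251 0.285 ] [-380.5421  -51.7363  -35.323 ]
```

drive_tool(
  deltas=[
    [-10,-1,-10,0,28],
    [-35,-5,-20,-3,28],
    [-65,-9,-30,-6,28],
    [-95,-13,-35,-9,28],
    [-125,-17,-35,-12,28],
    [-155,-21,-35,-15,28],
    [-185,-25,-35,-18,28],
    [-215,-29,-35,-21,28],
    [-245,-33,-35,-23,28],
    [-275,-37,-35,-25.3,28],
  ],
)

```text
time: 11.52
eef_pos: [0.6302, 0.0293, 0.2861]
orientation: [0.766, -0.643, 0.0, -0.0]
wrist_force: [0.1, -0.4, 0.1]
opening: 0.0318
grasp_force: 24.9
```

```bash
python3 - <<'E'
from h import *
st(); print(tool((.6719,.1251,.285)))
E
```

```text
11.5167 [0.6302 0.0293 0.2861] [ 0.7661 -0.6427  0.0003 -0.0003] [ 0.1227 -0.4233  0.0831] 0.03180259261533383 24.93004471063614
[-87.1307 -57.7371   1.1049]
```

drive_tool(
  deltas=[
    [-15,-10,0,0,28],
    [-35,-23,0,0,28],
    [-55,-37,0,0,28],
    [-72,-48,0,0,28],
    [-83,-55,0,0,28],
    [-87,-58,0,0,28],
    [-87,-58,0,0,28],
    [-87,-58,0,0,28],
  ],
)

```text
time: 12.18
eef_pos: [0.6719, 0.1223, 0.2856]
orientation: [0.765, -0.644, 0.0, 0.0]
wrist_force: [1.0, 0.4, -0.6]
opening: 0.0317
grasp_force: 24.9
```

```bash
python3 - <<'E'
from h import *
s=st(); M=R.from_quat(s['orientation']).as_matrix(); print(M[:,1])
pic('scene','s7');pic('side','d7');a=pic('wrist','w7')
for c in ('scene','side','wrist'):
  for n in ('clip_tip_a','card_top'):
    for d in bot.landmark_of(c,n)[:2]: print(c,n,np.round(d['xyz'],4),round(d['conf'],2),'tool',tool(d['xyz']))
S=cv2.imread('pics/s7.png')[170:270,280:380];D=cv2.imread('pics/d7.png')[165:265,175:275]
cv2.imwrite('pics/c7.png',np.vstack([np.hstack([cv2.resize(S,(300,300),interpolation=2),cv2.resize(D,(300,300),interpolation=2)]),cv2.resize(a[:,:,::-1],(600,300))]))
E
```

```text
12.1833 [0.6719 0.1223 0.2856] [ 0.7653 -0.6437  0.0002  0.0001] [ 0.9953  0.4005 -0.6156] 0.03173311458436675 24.942104816436768
[-0.9852 -0.1713 -0.    ]
scene clip_tip_a [0.6482 0.116  0.228 ] 0.94 tool [ 1.787  24.3063 57.953 ]
scene card_top [0.6568 0.1179 0.1756] 0.95 tool [  1.4691  15.5759 110.2436]
scene card_top [0.6829 0.123  0.2975] 0.71 tool [  0.9055 -11.0919 -11.6389]
side clip_tip_a [0.6714 0.1202 0.2237] 0.58 tool [ 1.8658  0.8144 62.0821]
side clip_tip_a [0.6509 0.1144 0.2242] 0.57 tool [ 4.0741 22.004  61.5686]
side card_top [0.6591 0.1192 0.1748] 0.73 tool [  0.8711  13.1514 110.8437]
wrist clip_tip_a [0.6709 0.1164 0.2228] 0.86 tool [ 5.8     2.0122 62.7678]
wrist clip_tip_a [0.6499 0.1181 0.2306] 0.61 tool [ 0.5272 22.4079 54.9613]
```

View pics/c7.png

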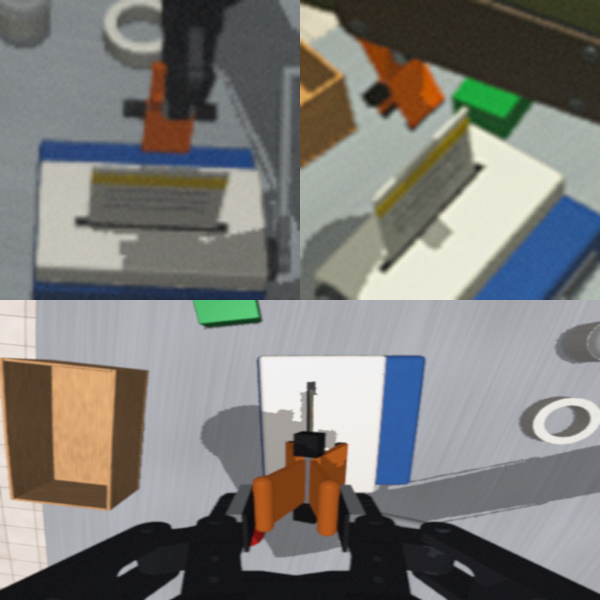

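The top-left and top-right crops show the clip above the card, with its jaws straddling the card plane. The wrist crop shows the card's edge at (310,400) in line with the gap below the clip. I'll shift +1.5 mm, descend part way and look again.

drive_tool(
  deltas=[
    [0,0.5,5,0,28],
    [0,1.5,14,0,28],
    [0,1.5,24,0,28],
    [0,1.5,32,0,28],
    [0,1.5,38,0,28],
    [0,1.5,41,0,28],
    [0,1.5,42,0,28],
    [0,1.5,42,0,28],
  ],
)

```text
time: 13.3
eef_pos: [0.6705, 0.1226, 0.2431]
orientation: [0.765, -0.643, 0.0, 0.0]
wrist_force: [-0.6, -0.4, -1.2]
opening: 0.0313
grasp_force: 24.9
```

```bash
python3 - <<'E'
from h import *
s=st()
pic('scene','s8');pic('side','d8');a=pic('wrist','w8')
for c in ('scene','side','wrist'):
  for n in ('clip_tip_a','card_top'):
    for d in bot.landmark_of(c,n)[:2]: print(c,n,np.round(d['xyz'],4),round(d['conf'],2),'tool',tool(d['xyz']))
S=cv2.imread('pics/s8.png')[185:260,290:365];D=cv2.imread('pics/d8.png')[175:250,185:260]
cv2.imwrite('pics/c8.png',np.hstack([cv2.resize(S,(400,400),interpolation=2),cv2.resize(D,(400,400),interpolation=2)]))
E
```

```text
13.3 [0.6705 0.1226 0.2431] [ 0.7655 -0.6435  0.0001  0.0002] [-0.5854 -0.3593 -1.2266] 0.03125985345318953 24.94238644838333
scene clip_tip_a [0.6697 0.119  0.1808] 0.74 tool [ 3.4272  1.6344 63.0969]
scene clip_tip_a [0.6491 0.1183 0.1869] 0.68 tool [ 0.577  22.0427 56.9783]
scene card_top [0.6606 0.1175 0.1768] 0.85 tool [ 3.3646 10.8376 67.0257]
scene card_top [0.7039 0.3374 0.0017] 0.69 tool [-205.8141  -69.4621  242.2032]
side clip_tip_a [0.6448 0.1136 0.1844] 0.7 tool [ 4.5052 27.0274 59.3237]
side clip_tip_a [0.6665 0.1212 0.1828] 0.42 tool [ 0.7472  4.3454 60.9398]
side card_top [0.6588 0.1199 0.174 ] 0.83 tool [ 0.6969 12.1121 69.6254]
wrist clip_tip_a [0.6483 0.1198 0.1909] 0.81 tool [-0.979  22.4576 52.6088]
wrist clip_tip_a [0.6706 0.1176 0.1801] 0.8 tool [ 5.0204  0.8716 63.4173]
```

View pics/c8.png

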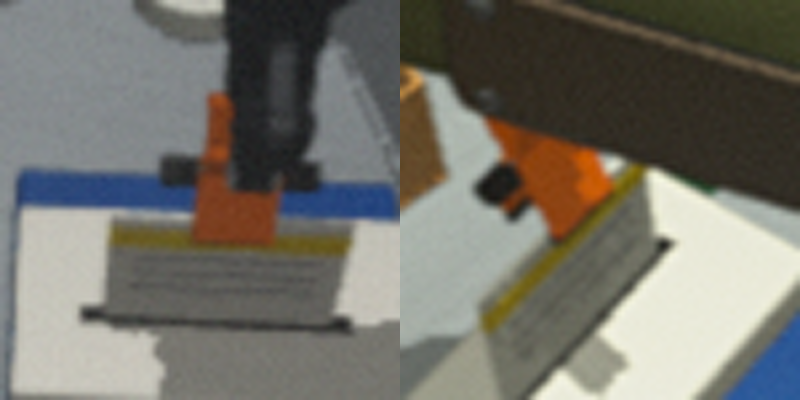

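The left crop shows the near jaw in front of the card's middle, at (235,230). The right crop shows the far jaw just above the card's edge, at (570,220). The tips straddle the card centrally. I'll lower slowly with a +2 mm shift to offset the tilt, watching the force.

drive_tool(
  deltas=[
    [0,2,1,0,28],
    [0,2,4,0,28],
    [0,2,7,0,28],
    [0,2,10,0,28],
    [0,2,13,0,28],
    [0,2,14,0,28],
    [0,2,14,0,28],
  ],
)

```text
time: 14.33
eef_pos: [0.6683, 0.1223, 0.2286]
orientation: [0.765, -0.643, -0.0, 0.0]
wrist_force: [0.2, -0.6, -1.0]
opening: 0.0315
grasp_force: 24.9
```

drive_tool(
  deltas=[
    [0,0,2,0,28],
    [0,0,4,0,28],
    [0,0,6,0,28],
    [0,0,8,0,28],
    [0,0,9,0,28],
    [0,0,9,0,28],
    [0,0,9,0,28],
  ],
)

```text
time: 14.92
eef_pos: [0.6685, 0.1223, 0.2202]
orientation: [0.765, -0.643, 0.0, 0.0]
wrist_force: [0.2, 0.7, -0.4]
opening: 0.0312
grasp_force: 24.9
```

```bash
python3 - <<'E'
from h import *
s=st()
pic('scene','s9');pic('side','d9');a=pic('wrist','w9')
h=.17;X=np.array([np.cos(h),np.sin(h),0]);Y=np.array([-X[1],X[0],0]);C=np.array([.6592,.119,.175])
for c in ('scene','side','wrist'):
  for n in ('clip_tip_a','card_top'):
    for d in bot.landmark_of(c,n)[:2]: v=1000*(np.array(d['xyz'])-C);print(c,n,round(d['conf'],2),'cardframe',v@X,v@Y,v[2])
for c in ('scene','wrist'): lm(c,'lever_grip')
S=cv2.imread('pics/s9.png')[185:260,290:365];D=cv2.imread('pics/d9.png')[175:250,185:260]
cv2.imwrite('pics/c9.png',np.hstack([cv2.resize(D,(400,400),interpolation=2),cv2.resize(a[140:,140:420,::-1],(400,400))]))
E
```

```text
14.9167 [0.6685 0.1223 0.2202] [ 0.7655 -0.6435  0.      0.0001] [ 0.2023  0.6864 -0.3985] 0.031190416228469693 24.942442774772644
scene clip_tip_a 0.58 cardframe -12.190365572614374 1.6867089867602256 -11.899999999999993
scene clip_tip_a 0.57 cardframe 8.726064224684704 -4.135916240287909 -18.9
scene card_top 0.83 cardframe -0.46485777913983184 -0.9348300621894684 -0.09999999999998899
side clip_tip_a 0.59 cardframe -13.123032063643397 -0.7912202326711165 -16.9
side clip_tip_a 0.41 cardframe 7.736152315454156 1.9188401059215359 -14.69999999999999
side card_top 0.85 cardframe -2.6183896025946924 2.478716581020112 0.30000000000002247
wrist clip_tip_a 0.6 cardframe 10.591397206742643 0.8199421985748079 -18.199999999999996
wrist clip_tip_a 0.56 cardframe -13.15096666795829 0.22820100405184035 -11.299999999999976
scene lever_grip [0.5234 0.2605 0.1664] 0.78
wrist lever_grip none
```

View pics/c9.png

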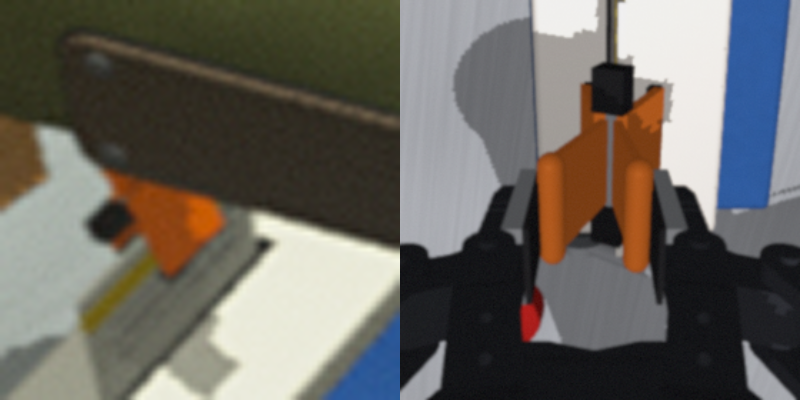

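The left crop shows the jaws straddling the card's middle at (185,240). The right crop shows the card's edge passing centrally under the pivot at (612,40). The networks put the tips about -13 and +9 mm off the card, 13 to 17 mm below its edge, and the lever is up. I'll hand in.

```bash
python3 -c "
from workcell import bot
print(bot.sign_off())"
```

```text
the job is handed in; nothing more can be done
None
```

I punched the card, eased the lever back up to its stop, and handed in with the clip held open over the middle of the card: by the camera networks, tips about 13 and 9 mm either side and 13–17 mm below its edge. The hand-in gave no verdict, and the clip sits tilted about 10° in the fingers.

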